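# Centre a wobbly print on the scan turntable and start the scan

## Task

The little printed lighthouse stands off-centre, near the edge of the small round scan turntable. Nudge it with light taps of the shut fingers, low on its foot, until it stands upright in the middle of the plate (to within about 5 mm), then, leaving it alone, press the round button on the control box fully down and let it come back up. Do not grip, squeeze, lift or tip the lighthouse, do not press the button before it is centred, and leave the other things on the desk where they are.

Things in the scene. Friction and masses are not known exactly. Their poses are not given: they have to be found in the camera images.
- lighthouse: Loose plain grey printed lighthouse, 58 mm tall, 70 g, on the plate. Round foot 36 mm across, its widest part (upright side 1.5 to 8 mm above the plate); tower 22 mm across. The underside is flat only in its middle 22 mm, so it rocks: pushed low by an upright flat finger side it slides; a slanted face may jam it, a push on the tower tips it. Origin: centre of the underside, z up. Starts 20 to 30 mm off-centre.
- plate_center (a point): Centre of the turntable's flat top, 35 mm above the desk. The turntable is fixed and does not turn or yield: a round black plate 96 mm across with two thin pale circles (38 and 68 mm across) about its centre, on a grey base; a small plug at the base's side.
- start (a joint): Travel of the control box's push button in m: 0 up, 0.006 fully down. It springs back; fully down takes 4 N.
- start_top (a point): Centre of the top face of that button (white, 30 mm across, in a black collar on the top of a flat grey control box, 75 x 110 mm and 26 mm tall, fixed to the desk); it is pressed straight down.
- rook: Bystander: printed grey chess rook, 52 mm tall, foot 32 mm across; origin at the underside's centre.
- gear: Bystander: printed grey gear wheel lying flat, 46 mm across, 18 mm tall at the hub; origin at the underside's centre.
- scraper: Bystander: flat scraper tool, 180 mm long, lying on the desk; origin under its middle.
- resin: Bystander: black resin bottle with a paper label, 72 mm across, 190 mm tall; origin at the underside's centre.
- jar: Bystander: clear jar with a steel lid, 70 mm across, 90 mm tall; origin at the underside's centre.
- mug: Bystander: white mug, 80 mm across plus its handle, 90 mm tall; origin at the underside's centre.
- mouse: Bystander: black computer mouse, 100 x 60 mm, 35 mm tall; origin at the underside's centre.
Things that resemble listed ones, but are neither listed nor needed, are in the scene too. Leave any green, turquoise or yellow look-alike of the part that bears start alone.

How it is judged:
On the way, in this order (a step that is already met when the one before it is completed fails the run):
1. the lighthouse stands upright and still in the middle of the plate, untouched (horizontal distance between lighthouse and plate_center below 0.006 m and angle between lighthouse's own z axis and vertical below 0.06 rad and z of lighthouse in the frame of plate_center between -0.003 and 0.003 m and linear speed of lighthouse below 0.01 m/s and angular speed of lighthouse below 0.2 rad/s and contact force between the fingers and lighthouse below 0.02 N), for 0.2 s.
2. the button is pressed down (value of joint start above 0.0045 m and horizontal distance between lighthouse and plate_center below 0.006 m), for 0.05 s.
At the end, for the whole second after the job is handed in: The lighthouse stands upright (within 0.06 rad), at rest and untouched on the plate, its axis within 6 mm of the plate's centre, and the button, which was pressed at least 4.5 mm down after the centring, is back up (within 1.5 mm) (all of step 1 and value of joint start below 0.0015 m).
It fails at once if the lighthouse is tipped more than 0.5 rad (angle between lighthouse's own z axis and vertical above 0.5 rad).
It fails at once if the lighthouse is lifted, or falls off the plate (z of lighthouse in the frame of plate_center above 0.012 m or z of lighthouse in the frame of plate_center below -0.006 m).
It fails at once if the lighthouse is gripped or struck: more than 10 N from the fingers (contact force between the fingers and lighthouse above 10 N).
It fails at once if the button is pressed while the lighthouse is off-centre (value of joint start above 0.003 m and not (horizontal distance between lighthouse and plate_center below 0.006 m)).
It fails at once if another thing on the desk is moved more than 20 mm or knocked over (distance of any of rook, gear, scraper, resin, jar, mug, mouse from where it was at the start of the episode above 0.02 m or angle between any of rook, gear, scraper, resin, jar, mug, mouse's own z axis and vertical above 0.5 rad).
It also fails if it takes over 48 s, if anything falls off the work surface, if the arm or the gripper's body presses on something with over 40 N, if the wrist force passes 120 N, or if a joint passes its speed limit or range.

## Robot

A 6-joint arm with a two-finger parallel gripper is mounted at the origin on the work surface. World frame = base frame: x ahead of the robot, y to its left, z up, the work surface at z = 0. Lengths are in m, angles in rad, forces in N, time in s.
With the tool pointing down it reaches from about 0.25 to 0.725 m from the base axis. Payload 4 kg.
Tool frame: the origin (TCP) lies between the finger pads; the fingertips stand 11 mm ahead of it and the grasp point (between the pads) lies 8 mm behind it (bot.tip_extent is the distance from the TCP to the fingertips, in m); z points along the fingers, y is the line along which they close (so a half turn about z gives the same grasp; the last joint's range is limited). The gripper opens to 85 mm and grips with 20 to 120 N. Pads are 22 mm wide; open, the fingers measure 114 mm over their backs; the gripper's body (76 mm by 85 mm) begins 54 mm behind the grasp point. The pads swing forward as they close: fully open they stand 13 mm farther back than shut.
Start: joints at [1.337, 0.241, 0.005, 1.335, 0, 1.571], TCP at [0.116, 0.486, 0.22] pointing down, gripper open.
Joint ranges: [-2.72, 2.72], [-1.05, 1.87], [-1.09, 1.28], [-1.99, 2.15], [-1.42, 1.44], [-3.14, 3.14]. Speed limits (rad/s): [2.79, 2.79, 3.14, 3.14, 3.14, 3.14].

## Interface

Orientations are given as a unit quaternion [x, y, z, w].
In Python, from workcell import bot gives the robot as it stands. The module is installed in compiled form; this text tells all that it offers.
- The arm moves only by the tool drive_tool, never from a script. Its argument "rows" is a list of rows, each an object of numbers: "dx", "dy", "dz": the shift along the tool's x, y, z in units of 50 mm (1.0 is 50 mm); "wx", "wy", "wz": the turn, a rotation vector about the tool's x, y, z in units of 5 degrees (1.0 is 5 degrees); "hand": the finger opening in mm, from 0 to 85.4. A call has 1 to 20 rows; each row is the pose to reach, as a shift and turn from the pose commanded when the call began, along the tool's axes at that moment; what a row does not reach only later rows make up. A row lasts 1/10 s, in which the tool goes at most 50 mm and 8.59 degrees, less where a joint would pass 70% of its speed; a pose out of reach is approached as far as the arm can. A call with a gripper value outside its range is refused whole. The fingers move at their own pace and stop on an object; the grip force is fixed at half the most. Time passes only in rows, so rows that repeat a pose let the fingers close. It gives the time, the measured TCP pose, the force, the opening and the grip force at its end, in the units of the state.
- bot.get_obs(): the state, without advancing time (a new reading comes with each control period).
- bot.camera(name): name is "side" or "top" or "wrist"; returns the picture (400x640x3 uint8, red, green, blue); there is no depth.
- bot.get_calibration(name): a dict with "vfov" (degrees; the focal length in pixels is half the picture's height over the tangent of half this angle, whatever the lens; pixels are square), "cx", "cy" (the principal point, pixels), "origin" and "rotation" of the camera in the world; the wrist camera has in their place "mount" (4x4, takes a point from camera to tool coordinates, whose origin is the TCP and whose axes are the flange's). Camera axes: x right, y up, looking along -z (the intrinsics and any distortion apply to the point x, -y, -z); pixel columns grow to the right and rows downward; lengths in m; the calibration is good to about 2 mm. A picture is of the moment at which its call begins: read the wrist's pose just before it. get_calibration takes no time and is no camera call.
- bot.job_done(): hands the job in; it is judged then, once.
Trained networks look in the newest picture that a camera, given by its name, has taken for a name from the list of things; names that differ only in an ending like _2 or _b are one class to them, and where a whole thing is asked for, a point or a joint stands for the part that bears it (a point fixed in the world has none). Each returns a list of dicts, best first, with "score" (0 to 1); they miss things now and then, are a little off and sometimes report something else, mostly with a low value. They report only what shows in the picture. A call takes as long as a camera call. They do not tell look-alikes from the thing itself.
- bot.look_for(camera, thing): "extent" ([centre column, centre row, width, height] in pixels, round what is visible of it).
- bot.outline_of(camera, thing): "region" (400x640 bool, what is visible of it) and "extent" ([centre column, centre row, width, height] in pixels, round what is visible of it).
The state is a dict: "clock": time; "joint_pos": joint angles; "joint_vel": joint speeds; "tau": joint torques, N m; "eef_pos": TCP position; "tool_rot": TCP orientation; "ft_force": force on the tool from outside, world axes, zero at the start; "ft_torque": the same for the moment, N m; "grip_width": finger opening in m; "grasp_force": force on a finger pad.
Only numpy, scipy, OpenCV 4.12 (cv2) and the standard library are available. Lean on these libraries where they do the work, as an engineer would, in place of code of your own. Each camera call takes 0.05 s, during which the arm holds its last target. There are 200 camera calls.

## Working session

There is one attempt and no reset: what is moved stays moved. The work goes in short steps, Python scripts to look and compute and a tool call to move; the robot and the scene stay as the last step left them, time stands still between calls to the robot, and variables do not carry over. Pictures are saved under pics/ and viewed, at most 10 in all, crops included, and the job is handed in when it is done.

Besides the shell and the picture viewer there is one more tool, called after "Call:" as name(argument=value, ...) on one line, values as JSON. drive_tool: Moves the arm, as the interface text tells. Its arguments: {"type":"object","properties":{"rows":{"type":"array","items":{"type":"object","properties":{"dx":{"type":"number"},"dy":{"type":"number"},"dz":{"type":"number"},"wx":{"type":"number"},"wy":{"type":"number"},"wz":{"type":"number"},"hand":{"type":"number"}}}}},"required":["rows"]}

```bash
mkdir -p pics; cat > h.py <<'E'
import numpy as np, cv2
from workcell import bot
from scipy.spatial.transform import Rotation as R
def cam(name):
    c=bot.get_calibration(name)
    if 'mount' in c:
        o=bot.get_obs(); T=np.eye(4); T[:3,:3]=R.from_quat(o['tool_rot']).as_matrix(); T[:3,3]=o['eef_pos']
        M=T@np.array(c['mount']); return c,M[:3,3],M[:3,:3]
    return c,np.array(c['origin']),np.array(c['rotation'])
def ray(C,u,v):
    c,o,r=C; f=200/np.tan(np.radians(c['vfov'])/2)
    return o, r@np.array([(u-c['cx'])/f,-(v-c['cy'])/f,-1])
def onz(C,u,v,z):
    o,d=ray(C,u,v); return o+d*(z-o[2])/d[2]
def proj(C,p):
    c,o,r=C; f=200/np.tan(np.radians(c['vfov'])/2)
    q=r.T@(np.array(p)-o); return c['cx']+f*q[0]/-q[2], c['cy']-f*q[1]/-q[2]
def shot(name,fn):
    C=cam(name); im=bot.camera(name); cv2.imwrite('pics/'+fn,im[:,:,::-1]); return C,im
E
python3 - <<'E'
from h import *
print(bot.get_obs())
for n in ['top','side','wrist']:
    C,im=shot(n,n+'0.png'); c=bot.get_calibration(n); print(n,{k:np.round(v,3).tolist() for k,v in c.items() if not isinstance(v,str)})
    for t in ['lighthouse','start','rook','plate_center']:
        try:
            for d in bot.look_for(n,t)[:3]: print(t,np.round(d['extent']),round(d['score'],2),np.round(onz(C,*d['extent'][:2],0.03),3))
        except Exception as e: print(t,e)
a=[cv2.imread(f'pics/{n}0.png') for n in ['top','side']]
E
```

```text
{'clock': 0.0, 'joint_pos': array([1.33698903e+00, 2.41404974e-01, 3.71604527e-03, 1.33519265e+00,
       3.49502839e-06, 1.57080763e+00]), 'joint_vel': array([ 1.40028760e-03, -6.01115130e-04,  1.38108816e-03,  3.86131223e-04,
        7.88600245e-05, -1.19978956e-03]), 'tau': array([-7.83822748e-05, -3.72316182e+01,  2.52408582e+01,  1.68150914e-02,
       -9.78911135e-05,  2.04432247e-06]), 'eef_pos': array([0.11568808, 0.48575645, 0.21891385]), 'tool_rot': array([ 1.16643104e-01,  9.93173348e-01, -1.03530708e-03, -1.23339151e-04]), 'ft_force': array([-0.28140554, -0.02276385,  0.40952796]), 'ft_torque': array([-0.00388377,  0.02230958,  0.01539928]), 'grasp_force': 0.0, 'grip_width': 0.08543133162806876}
top {'vfov': 49.824, 'cx': 319.553, 'cy': 206.194, 'origin': [0.303, 0.094, 1.702], 'rotation': [-0.033, 0.047, 0.711, -0.7]}
start matmul: Input operand 1 has a mismatch in its core dimension 0, with gufunc signature (n?,k),(k,m?)->(n?,m?) (size 3 is different from 4)
rook matmul: Input operand 1 has a mismatch in its core dimension 0, with gufunc signature (n?,k),(k,m?)->(n?,m?)
[... 371 characters left out ...]
dimension 0, with gufunc signature (n?,k),(k,m?)->(n?,m?) (size 3 is different from 4)
start matmul: Input operand 1 has a mismatch in its core dimension 0, with gufunc signature (n?,k),(k,m?)->(n?,m?) (size 3 is different from 4)
rook matmul: Input operand 1 has a mismatch in its core dimension 0, with gufunc signature (n?,k),(k,m?)->(n?,m?) (size 3 is different from 4)
plate_center matmul: Input operand 1 has a mismatch in its core dimension 0, with gufunc signature (n?,k),(k,m?)->(n?,m?) (size 3 is different from 4)
wrist {'vfov': 59.548, 'cx': 320.225, 'cy': 196.538, 'mount': [[-0.001, 0.952, 0.305, 0.079], [1.0, 0.001, -0.0, -0.001], [-0.0, 0.305, -0.952, -0.154], [0.0, 0.0, 0.0, 1.0]]}
```

View pics/top0.png

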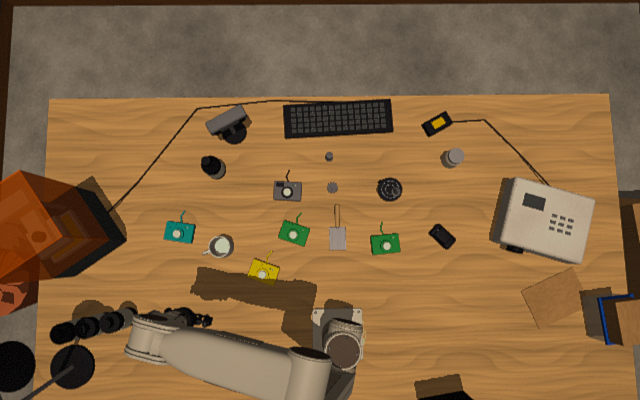

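View pics/side0.png

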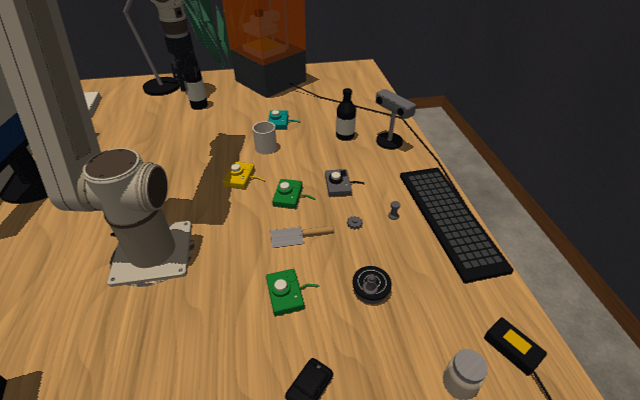

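The top view shows the turntable at about (390,189) with the lighthouse on it, and the grey control box at (287,190). The green, yellow and turquoise boxes are look-alikes. In the side view the turntable is at (372,285) and the grey box at (339,183).

```bash
sed -i "s/np.array(c\['rotation'\])$/R.from_quat(c['rotation']).as_matrix()/" h.py
python3 - <<'E'
from h import *
print(bot.get_calibration('top'))
for n,pl,bt in [('top',(390,189),(287,190)),('side',(372,284),(336,177))]:
    C=cam(n); print(n,'plate',onz(C,*pl,.035),'btn',onz(C,*bt,.03))
    bot.camera(n)
    for t in ['lighthouse','start','rook','gear']:
        for d in bot.look_for(n,t)[:4]: print(t,np.round(d['extent']),round(d['score'],2),np.round(onz(C,*d['extent'][:2],0.03),3))
im=cv2.imread('pics/side0.png')[250:320,330:415]; cv2.imwrite('pics/s1.png',cv2.resize(im,None,fx=7,fy=7,interpolation=2))
E
```

```text
{'vfov': 49.8244636698458, 'cx': 319.5532439511384, 'cy': 206.19424323186092, 'origin': array([0.30344294, 0.09408596, 1.70246632]), 'rotation': array([-0.03254567,  0.04670551,  0.71143311, -0.70044436])}
top plate [ 0.55491823 -0.21876433  0.035     ] btn [0.5572642  0.18552492 0.03      ]
lighthouse [398. 193.  11.   6.] 0.39 [ 0.539 -0.251  0.03 ]
start [288. 192.  12.   6.] 0.59 [0.55 0.18 0.03]
start [293. 236.   7.   4.] 0.54 [0.378 0.164 0.03 ]
start [177. 233.   3.  11.] 0.52 [0.395 0.609 0.03 ]
start [388. 246.   7.   9.] 0.49 [ 0.33  -0.205  0.03 ]
rook [331. 157.   7.  11.] 0.5 [0.689 0.011 0.03 ]
gear [333. 187.  10.  12.] 0.43 [0.565 0.004 0.03 ]
gear [287. 193.  10.   6.] 0.38 [0.547 0.184 0.03 ]
side plate [ 0.55213261 -0.22732563  0.035     ] btn [0.55063107 0.19074602 0.03      ]
lighthouse [338. 176.   7.   7.] 0.63 [0.557 0.197 0.03 ]
lighthouse [371. 283.  14.  19.] 0.58 [ 0.551 -0.221  0.03 ]
start [336. 176.  12.   4.] 0.5 [0.552 0.194 0.03 ]
rook [394. 211.  10.  14.] 0.49 [0.685 0.009 0.03 ]
gear [355. 223.  14.  12.] 0.47 [ 0.561 -0.019  0.03 ]
gear [373. 284.  36.  36.] 0.24 [ 0.555 -0.223  0.03 ]
```

View pics/s1.png

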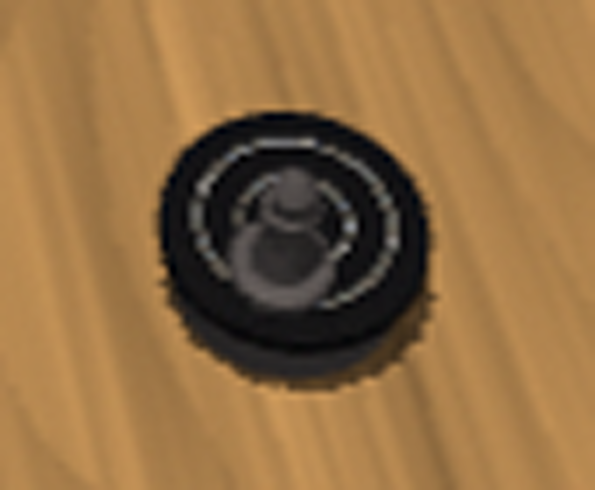

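The lighthouse foot sits off the plate centre, towards -y and a little -x. I'll move above it with the fingers shut, tool x roughly along +y.

Call:
drive_tool(rows=[{"dx":-11.7,"dy":-12.1,"dz":0.4,"wz":17.3,"hand":0},{"dx":-11.7,"dy":-12.1,"dz":0.4,"wz":17.3,"hand":0},{"dx":-11.7,"dy":-12.1,"dz":0.4,"wz":17.3,"hand":0},{"dx":-11.7,"dy":-12.1,"dz":0.4,"wz":17.3,"hand":0},{"dx":-11.7,"dy":-12.1,"dz":0.4,"wz":17.3,"hand":0},{"dx":-11.7,"dy":-12.1,"dz":0.4,"wz":17.3,"hand":0},{"dx":-11.7,"dy":-12.1,"dz":0.4,"wz":17.3,"hand":0},{"dx":-11.7,"dy":-12.1,"dz":0.4,"wz":17.3,"hand":0},{"dx":-11.7,"dy":-12.1,"dz":0.4,"wz":17.3,"hand":0},{"dx":-11.7,"dy":-12.1,"dz":0.4,"wz":17.3,"hand":0},{"dx":-11.7,"dy":-12.1,"dz":0.4,"wz":17.3,"hand":0},{"dx":-11.7,"dy":-12.1,"dz":0.4,"wz":17.3,"hand":0},{"dx":-11.7,"dy":-12.1,"dz":0.4,"wz":17.3,"hand":0},{"dx":-11.7,"dy":-12.1,"dz":0.4,"wz":17.3,"hand":0},{"dx":-11.7,"dy":-12.1,"dz":0.4,"wz":17.3,"hand":0},{"dx":-11.7,"dy":-12.1,"dz":0.4,"wz":17.3,"hand":0},{"dx":-11.7,"dy":-12.1,"dz":0.4,"wz":17.3,"hand":0},{"dx":-11.7,"dy":-12.1,"dz":0.4,"wz":17.3,"hand":0},{"dx":-11.7,"dy":-12.1,"dz":0.4,"wz":17.3,"hand":0},{"dx":-11.7,"dy":-12.1,"dz":0.4,"wz":17.3,"hand":0}])

```text
invalid input at $.rows[0]: expected keys dx, dy, dz, wx, wy, wz, hand
```

```bash
python3 - <<'E'
from h import *
o=bot.get_obs(); print(o['clock'],o['eef_pos'],o['tool_rot'],o['joint_vel'].max())
C,im=shot('wrist','w1.png')
print(proj(C,[.554,-.222,.035]))
for d in bot.look_for('wrist','lighthouse')[:3]: print(d)
E
```

```text
1.25 [0.11582031 0.48638977 0.21978617] [ 1.16617509e-01  9.93176901e-01 -2.20282600e-05 -2.69637661e-06] -2.9923239450065073e-05
(np.float64(-68.81065323925617), np.float64(551.3477148783847))
```

View pics/w1.png

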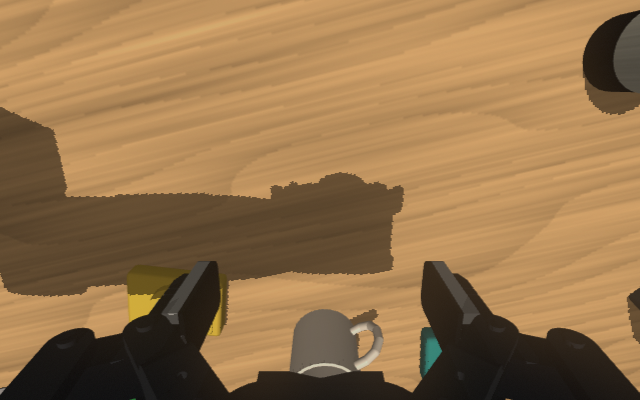

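That call was refused because every row needs all the keys. The arm is still at the start, and the picture shows only the open fingers over bare desk and the mug. I'll resend it with all keys.

Call:
drive_tool(rows=[{"dx":-11.7,"dy":-12.1,"dz":0.4,"wx":0,"wy":0,"wz":17.3,"hand":0},{"dx":-11.7,"dy":-12.1,"dz":0.4,"wx":0,"wy":0,"wz":17.3,"hand":0},{"dx":-11.7,"dy":-12.1,"dz":0.4,"wx":0,"wy":0,"wz":17.3,"hand":0},{"dx":-11.7,"dy":-12.1,"dz":0.4,"wx":0,"wy":0,"wz":17.3,"hand":0},{"dx":-11.7,"dy":-12.1,"dz":0.4,"wx":0,"wy":0,"wz":17.3,"hand":0},{"dx":-11.7,"dy":-12.1,"dz":0.4,"wx":0,"wy":0,"wz":17.3,"hand":0},{"dx":-11.7,"dy":-12.1,"dz":0.4,"wx":0,"wy":0,"wz":17.3,"hand":0},{"dx":-11.7,"dy":-12.1,"dz":0.4,"wx":0,"wy":0,"wz":17.3,"hand":0},{"dx":-11.7,"dy":-12.1,"dz":0.4,"wx":0,"wy":0,"wz":17.3,"hand":0},{"dx":-11.7,"dy":-12.1,"dz":0.4,"wx":0,"wy":0,"wz":17.3,"hand":0},{"dx":-11.7,"dy":-12.1,"dz":0.4,"wx":0,"wy":0,"wz":17.3,"hand":0},{"dx":-11.7,"dy":-12.1,"dz":0.4,"wx":0,"wy":0,"wz":17.3,"hand":0},{"dx":-11.7,"dy":-12.1,"dz":0.4,"wx":0,"wy":0,"wz":17.3,"hand":0},{"dx":-11.7,"dy":-12.1,"dz":0.4,"wx":0,"wy":0,"wz":17.3,"hand":0},{"dx":-11.7,"dy":-12.1,"dz":0.4,"wx":0,"wy":0,"wz":17.3,"hand":0},{"dx":-11.7,"dy":-12.1,"dz":0.4,"wx":0,"wy":0,"wz":17.3,"hand":0},{"dx":-11.7,"dy":-12.1,"dz":0.4,"wx":0,"wy":0,"wz":17.3,"hand":0},{"dx":-11.7,"dy":-12.1,"dz":0.4,"wx":0,"wy":0,"wz":17.3,"hand":0},{"dx":-11.7,"dy":-12.1,"dz":0.4,"wx":0,"wy":0,"wz":17.3,"hand":0},{"dx":-11.7,"dy":-12.1,"dz":0.4,"wx":0,"wy":0,"wz":17.3,"hand":0}])

```text
clock: 3.35
eef_pos: [0.5442, -0.2368, 0.1997]
tool_rot: [0.765, 0.644, -0.0, -0.001]
ft_force: [-0.3, 1.4, -0.1]
grip_width: -0.0
grasp_force: 0.0
```

```bash
python3 - <<'E'
from h import *
o=bot.get_obs(); print(o['clock'],o['eef_pos'],o['tool_rot'],o['joint_vel'].max())
C,im=shot('wrist','w2.png')
print(proj(C,[.554,-.222,.035]))
for d in bot.look_for('wrist','lighthouse')[:3]: print(d)
E
```

```text
3.35 [ 0.54418272 -0.23683882  0.19973504] [ 7.65281103e-01  6.43696023e-01 -1.04597692e-04 -5.03243077e-04] 0.013662551823520469
(np.float64(329.211620005912), np.float64(154.07393994093292))
{'extent': [320.4, 175.2, 37.3, 45.6], 'score': 0.82}
```

View pics/w2.png

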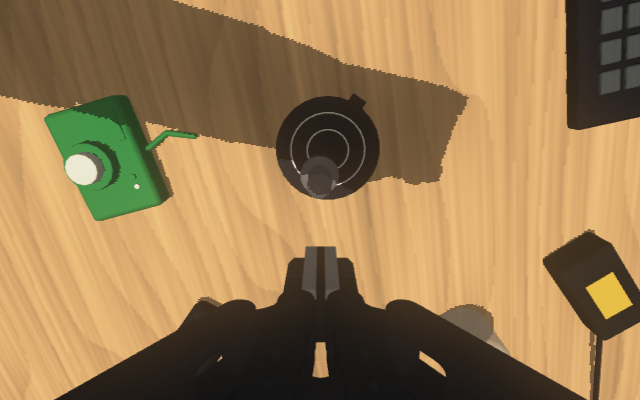

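The wrist view shows the plate centred near (328,149) and the lighthouse foot near (320,176). The shut fingers are at (321,250), and a green look-alike box lies at left. I'll fit circles next.

```bash
cat > fit.py <<'E'
from h import *
from scipy.ndimage import map_coordinates, gaussian_filter
A=np.linspace(0,2*np.pi,180,endpoint=False)
def circ(C,x,y,r,z):
    return np.array([proj(C,[x+r*np.cos(a),y+r*np.sin(a),z]) for a in A]).T
def samp(g,p): return map_coordinates(g,[p[1],p[0]],order=1)
def search(f,x,y,rad,step):
    G=np.arange(-rad,rad+1e-9,step)
    s,bx,by=max((f(x+i,y+j),x+i,y+j) for i in G for j in G); return bx,by,s
def two(f,x,y,rad):
    x,y,_=search(f,x,y,rad,.002); return search(f,x,y,.002,.0005)
def measure(fn,pc=(.554,-.222),lh0=None,plate=None):
    C=cam('wrist'); im=bot.camera('wrist'); g=gaussian_filter(cv2.cvtColor(im,cv2.COLOR_RGB2GRAY).astype(float),.7)
    def rim(x,y): # plate outline: bright outside, dark inside; rings bright vs neighbours
        s=np.clip(samp(g,circ(C,x,y,.050,.035))-samp(g,circ(C,x,y,.046,.035)),0,60).mean()
        for r in(.019,.034):
            s+=np.clip(samp(g,circ(C,x,y,r,.035))-.5*samp(g,circ(C,x,y,r-.003,.035))-.5*samp(g,circ(C,x,y,r+.003,.035)),-60,60).mean()
        return s
    if plate is None: plate=two(rim,*pc,.012)
    def foot(x,y): return np.clip(samp(g,circ(C,x,y,.0165,.043))-samp(g,circ(C,x,y,.0195,.043)),-40,40).mean()
    x0,y0=lh0 if lh0 is not None else plate[:2]
    lh=two(foot,x0,y0,.034 if lh0 is None else .012)
    ov=im[:,:,::-1].copy()
    for (x,y,r,z),c in [((*plate[:2],.048,.035),(0,0,255)),((*plate[:2],.019,.035),(0,0,255)),((*lh[:2],.018,.043),(0,255,0))]:
        cv2.polylines(ov,[np.int32(np.round(circ(C,x,y,r,z).T*8))],True,c,1,cv2.LINE_AA,3)
    u,v=map(int,proj(C,[*plate[:2],.035])); a=im[:,:,::-1]
    s=np.s_[max(v-75,0):v+75,max(u-75,0):u+75]
    cv2.imwrite('pics/'+fn,cv2.resize(np.hstack([a[s],ov[s]]),None,fx=2.6,fy=2.6,interpolation=2))
    o=bot.get_obs(); T=R.from_quat(o['tool_rot']).as_matrix(); d=np.array(plate[:2])-lh[:2]
    print('clock',o['clock'],'tcp',np.round(o['eef_pos'],4),'toolx',np.round(T[:,0],3),'toolz',np.round(T[:,2],4),'F',np.round(o['ft_force'],1))
    print('plate',np.round(plate,4),'lh',np.round(lh,4),'dist',np.hypot(*d).round(4),'dir deg',np.degrees(np.arctan2(d[1],d[0])).round(1),'toolx deg',np.degrees(np.arctan2(T[1,0],T[0,0])).round(1))
    print('d in tool xy mm',np.round(1e3*T[:2,:2].T@d,1),'lh-tcp in tool mm',np.round(1e3*T[:2,:2].T@(np.array(lh[:2])-o['eef_pos'][:2]),1))
    return plate,lh
E
python3 -c "
from fit import *
measure('m1.png')"
```

```text
clock 3.5 tcp [ 0.5445 -0.2364  0.2006] toolx [ 0.17   0.985 -0.   ] toolz [ 6.e-04 -2.e-04 -1.e+00] F [0.3 0.3 0. ]
plate [  0.553   -0.218  129.5378] lh [ 0.5415 -0.239  16.9051] dist 0.0239 dir deg 61.3 toolx deg 80.2
d in tool xy mm [22.7  7.8] lh-tcp in tool mm [-3.  -2.5]
```

View pics/m1.png

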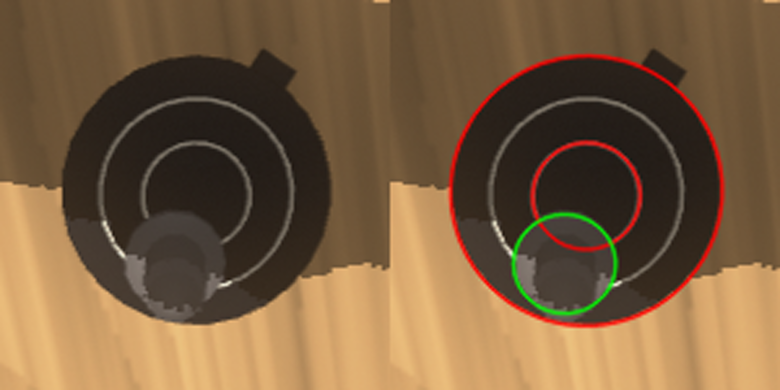

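The fit is good: lighthouse 24 mm off, needed direction 61°. I'll turn tool x to 61° and descend 45 mm behind it, just outside the plate.

Call:
drive_tool(rows=[{"dx":-0.91,"dy":-0.35,"dz":0,"wx":0,"wy":0,"wz":3.84,"hand":0},{"dx":-0.91,"dy":-0.35,"dz":0,"wx":0,"wy":0,"wz":3.84,"hand":0},{"dx":-0.91,"dy":-0.35,"dz":0.5,"wx":0,"wy":0,"wz":3.84,"hand":0},{"dx":-0.91,"dy":-0.35,"dz":1.2,"wx":0,"wy":0,"wz":3.84,"hand":0},{"dx":-0.91,"dy":-0.35,"dz":2.0,"wx":0,"wy":0,"wz":3.84,"hand":0},{"dx":-0.91,"dy":-0.35,"dz":2.7,"wx":0,"wy":0,"wz":3.84,"hand":0},{"dx":-0.91,"dy":-0.35,"dz":3.0,"wx":0,"wy":0,"wz":3.84,"hand":0},{"dx":-0.91,"dy":-0.35,"dz":3.0,"wx":0,"wy":0,"wz":3.84,"hand":0},{"dx":-0.91,"dy":-0.35,"dz":3.0,"wx":0,"wy":0,"wz":3.84,"hand":0}])

```text
clock: 4.4
eef_pos: [0.5201, -0.279, 0.0508]
tool_rot: [0.862, 0.507, 0.0, 0.0]
ft_force: [-0.3, -0.5, -0.3]
grip_width: -0.0
grasp_force: 0.0
```

```bash
python3 -c "
from fit import *
measure('m2.png',plate=(.553,-.218),lh0=(.5415,-.239))"
```

```text
clock 4.45 tcp [ 0.5209 -0.2796  0.0516] toolx [0.486 0.874 0.   ] toolz [ 0.0026 -0.0014 -1.    ] F [ 0.7 -0.7  0.2]
plate [ 0.553 -0.218] lh [ 0.5415 -0.239  25.8414] dist 0.0239 dir deg 61.3 toolx deg 60.9
d in tool xy mm [23.9 -0.1] lh-tcp in tool mm [45.5 -1.6]
```

View pics/m2.png

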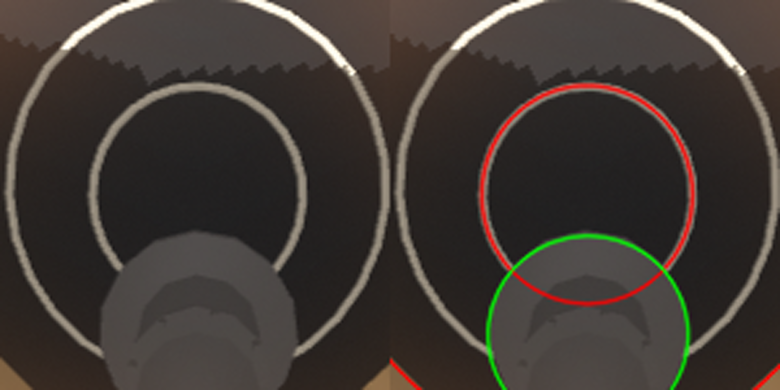

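The view from close by confirms the alignment, with the foot and inner ring on one vertical line near column 196. I'll push slowly, stopping about 8 mm short.

Call:
drive_tool(rows=[{"dx":0.1,"dy":-0.03,"dz":0.02,"wx":0,"wy":0,"wz":0,"hand":0},{"dx":0.2,"dy":-0.03,"dz":0.02,"wx":0,"wy":0,"wz":0,"hand":0},{"dx":0.24,"dy":-0.03,"dz":0.02,"wx":0,"wy":0,"wz":0,"hand":0},{"dx":0.27,"dy":-0.03,"dz":0.02,"wx":0,"wy":0,"wz":0,"hand":0},{"dx":0.3,"dy":-0.03,"dz":0.02,"wx":0,"wy":0,"wz":0,"hand":0},{"dx":0.33,"dy":-0.03,"dz":0.02,"wx":0,"wy":0,"wz":0,"hand":0},{"dx":0.36,"dy":-0.03,"dz":0.02,"wx":0,"wy":0,"wz":0,"hand":0},{"dx":0.39,"dy":-0.03,"dz":0.02,"wx":0,"wy":0,"wz":0,"hand":0},{"dx":0.42,"dy":-0.03,"dz":0.02,"wx":0,"wy":0,"wz":0,"hand":0},{"dx":0.45,"dy":-0.03,"dz":0.02,"wx":0,"wy":0,"wz":0,"hand":0},{"dx":0.48,"dy":-0.03,"dz":0.02,"wx":0,"wy":0,"wz":0,"hand":0},{"dx":0.51,"dy":-0.03,"dz":0.02,"wx":0,"wy":0,"wz":0,"hand":0},{"dx":0.54,"dy":-0.03,"dz":0.02,"wx":0,"wy":0,"wz":0,"hand":0},{"dx":0.57,"dy":-0.03,"dz":0.02,"wx":0,"wy":0,"wz":0,"hand":0},{"dx":0.6,"dy":-0.03,"dz":0.02,"wx":0,"wy":0,"wz":0,"hand":0},{"dx":0.63,"dy":-0.03,"dz":0.02,"wx":0,"wy":0,"wz":0,"hand":0},{"dx":0.63,"dy":-0.03,"dz":0.02,"wx":0,"wy":0,"wz":0,"hand":0}])

```text
clock: 6.15
eef_pos: [0.5338, -0.2511, 0.0488]
tool_rot: [0.862, 0.507, 0.0, 0.0]
ft_force: [-0.8, 0.5, 0.2]
grip_width: -0.0
grasp_force: 0.1
```

```bash
python3 -c "
from fit import *
measure('m3.png',plate=(.553,-.218),lh0=(.549,-.225))"
```

```text
clock 6.2 tcp [ 0.5337 -0.2512  0.0488] toolx [ 0.486  0.874 -0.   ] toolz [-0.e+00 -1.e-04 -1.e+00] F [0.3 0.2 0.8]
plate [ 0.553 -0.218] lh [ 0.542  -0.2375 23.0523] dist 0.0224 dir deg 60.6 toolx deg 60.9
d in tool xy mm [22.4  0.1] lh-tcp in tool mm [15.9  0.6]
```

View pics/m3.png

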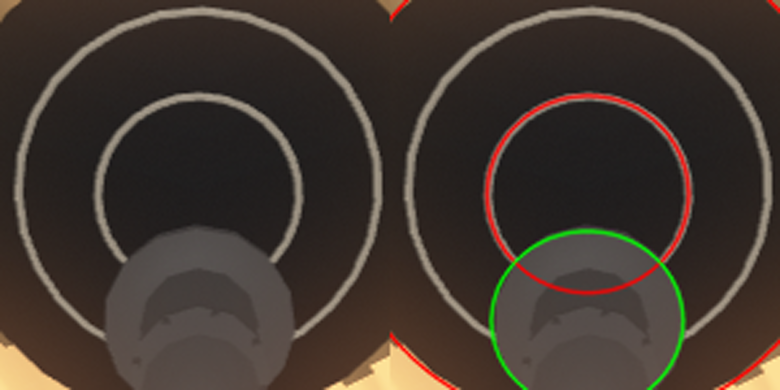

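The fit says the lighthouse barely moved (about 1.5 mm) although the TCP is 16-17 mm from its centre. I need to check where the finger's front face really is.

```bash
python3 - <<'E'
from h import *
print(bot.tip_extent)
C,im=shot('wrist','w4.png'); S,sm=shot('side','s4.png')
for x in(-.011,0,.011):
  o=bot.get_obs();T=R.from_quat(o['tool_rot']).as_matrix(); print(x,np.round(proj(C,o['eef_pos']+T@[x,0,.011])), np.round(proj(S,o['eef_pos']+T@[x,0,.011])))
u,v=proj(S,[.55,-.22,.06]); u,v=int(u),int(v); print(u,v)
a=cv2.resize(im[130:330,170:470,::-1],(800,533))[:300+233]; b=cv2.resize(sm[v-50:v+50,u-60:u+60,::-1],(640,533),interpolation=2)
out=np.hstack([cv2.resize(a,(420,280)),]) 
a=cv2.resize(im[150:330,220:420,::-1],(400,360),interpolation=2); b=cv2.resize(sm[v-45:v+45,u-50:u+50,::-1],(400,360),interpolation=2)
cv2.imwrite('pics/c4.png',np.hstack([a,b]))
E
```

```text
0.011
-0.011 [321. 260.] [366. 297.]
0 [321. 241.] [367. 293.]
0.011 [321. 221.] [368. 289.]
371 275
```

View pics/c4.png

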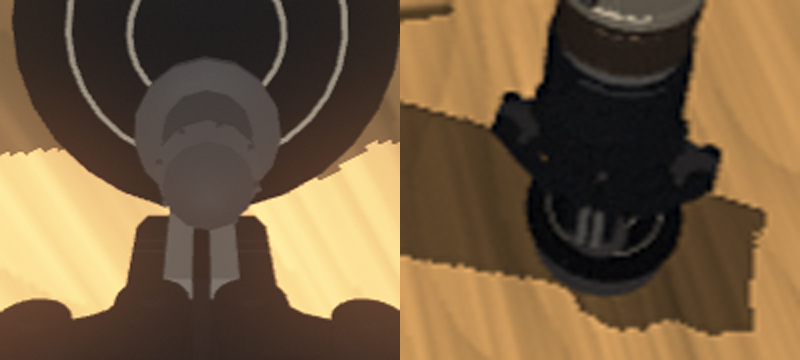

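The tip front edge is near row 247, so the finger's front face lies near tool x = 0 and contact is only just being made. I'll sharpen the foot fit to its visible front edge and push 12 mm more.

Call:
drive_tool(rows=[{"dx":0.03,"dy":0,"dz":0,"wx":0,"wy":0,"wz":0,"hand":0},{"dx":0.06,"dy":0,"dz":0,"wx":0,"wy":0,"wz":0,"hand":0},{"dx":0.09,"dy":0,"dz":0,"wx":0,"wy":0,"wz":0,"hand":0},{"dx":0.12,"dy":0,"dz":0,"wx":0,"wy":0,"wz":0,"hand":0},{"dx":0.15,"dy":0,"dz":0,"wx":0,"wy":0,"wz":0,"hand":0},{"dx":0.18,"dy":0,"dz":0,"wx":0,"wy":0,"wz":0,"hand":0},{"dx":0.21,"dy":0,"dz":0,"wx":0,"wy":0,"wz":0,"hand":0},{"dx":0.24,"dy":0,"dz":0,"wx":0,"wy":0,"wz":0,"hand":0},{"dx":0.24,"dy":0,"dz":0,"wx":0,"wy":0,"wz":0,"hand":0}])

```text
clock: 7.2
eef_pos: [0.5396, -0.2405, 0.0488]
tool_rot: [0.862, 0.507, 0.0, -0.0]
ft_force: [-0.4, 0.0, -0.2]
grip_width: 0.0002
grasp_force: 0.1
```

```bash
python3 - <<'E'
s=open('fit.py').read()
s=s.replace("    def foot(x,y): return np.clip(samp(g,circ(C,x,y,.0165,.043))-samp(g,circ(C,x,y,.0195,.043)),-40,40).mean()",
"""    h=R.from_quat(bot.get_obs()['tool_rot']).as_matrix()[:2,0]; K=np.cos(A)*h[0]+np.sin(A)*h[1]>-.2
    def foot(x,y): return np.clip(samp(g,circ(C,x,y,.0172,.043)[:,K])-samp(g,circ(C,x,y,.0188,.043)[:,K]),-40,40).mean()""")
open('fit.py','w').write(s)
from fit import *
measure('m5.png',plate=(.553,-.218),lh0=(.547,-.229))
E
```

```text
clock 7.25 tcp [ 0.5396 -0.2406  0.0488] toolx [0.486 0.874 0.   ] toolz [-0.e+00  1.e-04 -1.e+00] F [ 0.5  0.4 -0.4]
plate [ 0.553 -0.218] lh [ 0.548  -0.2265 30.0267] dist 0.0099 dir deg 59.5 toolx deg 60.9
d in tool xy mm [9.9 0.2] lh-tcp in tool mm [16.4  0.5]
```

The lighthouse now slides with the finger (contact at 16.4 mm) and has 9.9 mm left to go. I'll push 7 mm more.

Call:
drive_tool(rows=[{"dx":0.03,"dy":0,"dz":0,"wx":0,"wy":0,"wz":0,"hand":0},{"dx":0.06,"dy":0,"dz":0,"wx":0,"wy":0,"wz":0,"hand":0},{"dx":0.09,"dy":0,"dz":0,"wx":0,"wy":0,"wz":0,"hand":0},{"dx":0.12,"dy":0,"dz":0,"wx":0,"wy":0,"wz":0,"hand":0},{"dx":0.14,"dy":0,"dz":0,"wx":0,"wy":0,"wz":0,"hand":0},{"dx":0.14,"dy":0,"dz":0,"wx":0,"wy":0,"wz":0,"hand":0}])

```text
clock: 7.85
eef_pos: [0.543, -0.2344, 0.0488]
tool_rot: [0.862, 0.507, 0.0, -0.0]
ft_force: [0.6, -0.0, 0.2]
grip_width: -0.0002
grasp_force: 0.1
```

```bash
python3 - <<'E'
from fit import *
measure('m6.png',lh0=(.551,-.221))
E
```

```text
clock 7.9 tcp [ 0.543  -0.2345  0.0488] toolx [0.486 0.874 0.   ] toolz [-1.e-04  1.e-04 -1.e+00] F [ 0.  -0.7 -1.1]
plate [  0.553   -0.218  139.3798] lh [ 0.555  -0.2145 33.5896] dist 0.004 dir deg -119.7 toolx deg 60.9
d in tool xy mm [-4. -0.] lh-tcp in tool mm [23.3  0.8]
```

The foot edge is now close to the inner ring, which fooled the fit. By dead reckoning about 3 mm remain. I'll push 2.6 mm, back straight off, rise and look.

Call:
drive_tool(rows=[{"dx":0.02,"dy":0,"dz":0,"wx":0,"wy":0,"wz":0,"hand":0},{"dx":0.04,"dy":0,"dz":0,"wx":0,"wy":0,"wz":0,"hand":0},{"dx":0.052,"dy":0,"dz":0,"wx":0,"wy":0,"wz":0,"hand":0},{"dx":0.052,"dy":0,"dz":0,"wx":0,"wy":0,"wz":0,"hand":0},{"dx":0.0,"dy":0,"dz":0,"wx":0,"wy":0,"wz":0,"hand":0},{"dx":-0.4,"dy":0,"dz":0,"wx":0,"wy":0,"wz":0,"hand":0},{"dx":-0.8,"dy":0,"dz":0,"wx":0,"wy":0,"wz":0,"hand":0},{"dx":-0.8,"dy":0,"dz":-0.8,"wx":0,"wy":0,"wz":0,"hand":0},{"dx":-0.8,"dy":0,"dz":-1.6,"wx":0,"wy":0,"wz":0,"hand":0},{"dx":-0.8,"dy":0,"dz":-1.6,"wx":0,"wy":0,"wz":0,"hand":0},{"dx":-0.8,"dy":0,"dz":-1.6,"wx":0,"wy":0,"wz":0,"hand":0}])

```text
clock: 9.0
eef_pos: [0.5243, -0.2702, 0.1302]
tool_rot: [0.862, 0.507, 0.001, 0.001]
ft_force: [-0.4, 0.9, -1.1]
grip_width: -0.0003
grasp_force: 0.0
```

```bash
python3 - <<'E'
from fit import *
from scipy.optimize import minimize
p,l=measure('m7.png',lh0=(.553,-.218))
C=cam('wrist'); im=bot.camera('wrist')
r=bot.outline_of('wrist','lighthouse')
ov=im[:,:,::-1].copy()
for (x,y,rr,z),c in [((*p[:2],.034,.035),(0,0,255)),((*p[:2],.018,.043),(0,255,0))]:
    cv2.polylines(ov,[np.int32(np.round(circ(C,x,y,rr,z).T*8))],True,c,1,cv2.LINE_AA,3)
u,v=map(int,proj(C,[*p[:2],.035])); s=np.s_[max(v-65,0):v+65,u-65:u+65]
cv2.imwrite('pics/c7.png',cv2.resize(np.hstack([im[:,:,::-1][s],ov[s]]),(800,400),interpolation=2))
if r: print(r[0]['score'],r[0]['extent'],'expected centre px foot',proj(C,[*p[:2],.043]))
E
```

```text
clock 9.05 tcp [ 0.5232 -0.2695  0.1286] toolx [0.486 0.874 0.   ] toolz [-1.e-04  1.e-04 -1.e+00] F [-0.3 -0.5 -0.3]
plate [  0.553   -0.218  150.5868] lh [ 0.554 -0.216 27.87 ] dist 0.0022 dir deg -116.6 toolx deg 60.9
d in tool xy mm [-2.2  0.1] lh-tcp in tool mm [61.7  0.8]
0.58 [321.3, 114.4, 49.2, 55.4] expected centre px foot (np.float64(322.5027597012044), np.float64(112.07960468867373))
```

View pics/c7.png

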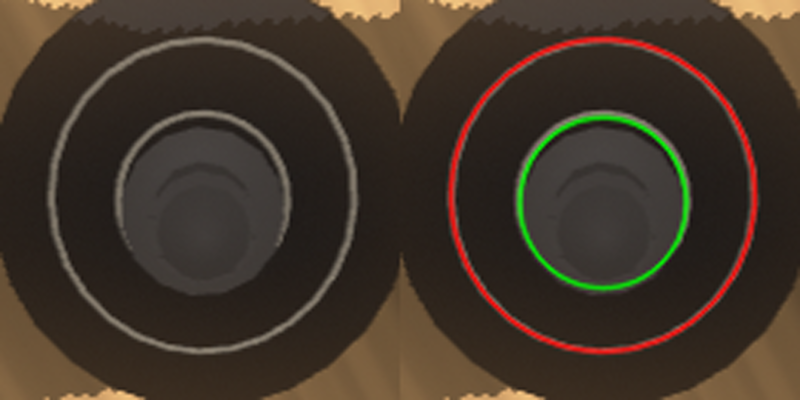

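The foot's top edge sits at row 127 and its bottom at 295, against 116 and 290 for a perfectly centred circle. That makes the lighthouse upright and 1.5-2 mm short of centre, well inside tolerance. I'll leave it and go above the control box.

Call:
drive_tool(rows=[{"dx":0,"dy":0,"dz":-0.7,"wx":0,"wy":0,"wz":0,"hand":0},{"dx":0,"dy":0,"dz":-1.4,"wx":0,"wy":0,"wz":0,"hand":0},{"dx":7.6,"dy":-4.0,"dz":-1.4,"wx":0,"wy":0,"wz":0,"hand":0},{"dx":7.6,"dy":-4.0,"dz":-1.4,"wx":0,"wy":0,"wz":0,"hand":0},{"dx":7.6,"dy":-4.0,"dz":-1.4,"wx":0,"wy":0,"wz":0,"hand":0},{"dx":7.6,"dy":-4.0,"dz":-1.4,"wx":0,"wy":0,"wz":0,"hand":0},{"dx":7.6,"dy":-4.0,"dz":-1.4,"wx":0,"wy":0,"wz":0,"hand":0},{"dx":7.6,"dy":-4.0,"dz":-1.4,"wx":0,"wy":0,"wz":0,"hand":0},{"dx":7.6,"dy":-4.0,"dz":-1.4,"wx":0,"wy":0,"wz":0,"hand":0},{"dx":7.6,"dy":-4.0,"dz":-1.4,"wx":0,"wy":0,"wz":0,"hand":0},{"dx":7.6,"dy":-4.0,"dz":-1.4,"wx":0,"wy":0,"wz":0,"hand":0},{"dx":7.6,"dy":-4.0,"dz":-1.4,"wx":0,"wy":0,"wz":0,"hand":0},{"dx":7.6,"dy":-4.0,"dz":-1.4,"wx":0,"wy":0,"wz":0,"hand":0},{"dx":7.6,"dy":-4.0,"dz":-1.4,"wx":0,"wy":0,"wz":0,"hand":0}])

```text
clock: 10.55
eef_pos: [0.533, 0.1587, 0.1979]
tool_rot: [0.862, 0.506, -0.001, -0.0]
ft_force: [-0.6, -0.3, -0.5]
grip_width: -0.0003
grasp_force: 0.0
```

```bash
python3 - <<'E'
from h import *
o=bot.get_obs(); print(o['clock'],o['eef_pos'],o['tool_rot'],np.round(o['joint_pos'],2))
C,im=shot('wrist','b1.png'); T=R.from_quat(o['tool_rot']).as_matrix()
print('start',[(np.round(d['extent']),d['score']) for d in bot.look_for('wrist','start')[:3]])
hsv=cv2.cvtColor(im,cv2.COLOR_RGB2HSV); m=((hsv[:,:,2]>110)&(hsv[:,:,1]<50)).astype(np.uint8)
n,lab,st,ce=cv2.connectedComponentsWithStats(m)
for i in range(1,n):
    if st[i][4]>150:
        p=onz(C,*ce[i],.036); print(st[i],ce[i],'rgb',im[lab==i].mean(0).round(),'world',p.round(4),'rel tool mm',(1e3*T.T@(p-o['eef_pos'])).round(1))
E
```

```text
10.55 [0.533016   0.1586504  0.19786193] [ 8.62296304e-01  5.06402908e-01 -1.08460825e-03 -5.41587222e-05] [ 0.29  0.36  0.12  1.33 -0.    2.37]
start [(array([182., 243.,  27.,  33.]), 0.75), (array([322., 137.,  34.,  35.]), 0.68)]
[ 268   62   80   75 2362] [302.99237934  96.96570703] rgb [135. 124. 116.] world [0.5516 0.2244 0.036 ] rel tool mm [ 66.7 -15.6 161.8]
[304 124  32  32 811] [319.62392109 139.42540074] rgb [129. 121. 105.] world [0.5462 0.1852 0.036 ] rel tool mm [ 29.9  -1.2 161.8]
[528 211  28  26 561] [541.82531194 223.37076649] rgb [129. 117. 107.] world [0.695  0.0088 0.036 ] rel tool mm [-51.7 214.6 161.7]
[165 230  29  28 617] [178.96272285 243.93030794] rgb [197. 193. 172.] world [0.3736 0.1628 0.036 ] rel tool mm [ -73.7 -141.1  162.2]
[395 251  41  36 880] [415.2375     268.36704545] rgb [130. 117. 108.] world [0.5672 0.0237 0.036 ] rel tool mm [-100.9   95.8  161.9]
[  5 382  48  18 333] [ 32.04504505 393.04204204] rgb [167. 157. 136.] world [0.1108 0.0913 0.036 ] rel tool mm [-264.2 -335.8  162.7]
```

The button is in shadow at (320,139), giving world (0.546, 0.185), which matches the top and side estimates. The bright one at (179,244) belongs to the green look-alike. I'll centre over the grey box's button and descend to just above it.

Call:
drive_tool(rows=[{"dx":0.76,"dy":-0.02,"dz":0,"wx":0,"wy":0,"wz":0,"hand":0},{"dx":0.76,"dy":-0.02,"dz":0.6,"wx":0,"wy":0,"wz":0,"hand":0},{"dx":0.76,"dy":-0.02,"dz":1.3,"wx":0,"wy":0,"wz":0,"hand":0},{"dx":0.76,"dy":-0.02,"dz":2.0,"wx":0,"wy":0,"wz":0,"hand":0},{"dx":0.76,"dy":-0.02,"dz":2.5,"wx":0,"wy":0,"wz":0,"hand":0},{"dx":0.76,"dy":-0.02,"dz":2.7,"wx":0,"wy":0,"wz":0,"hand":0},{"dx":0.76,"dy":-0.02,"dz":2.7,"wx":0,"wy":0,"wz":0,"hand":0},{"dx":0.76,"dy":-0.02,"dz":2.7,"wx":0,"wy":0,"wz":0,"hand":0}])

```text
clock: 11.45
eef_pos: [0.5522, 0.1931, 0.0651]
tool_rot: [0.862, 0.506, 0.001, 0.0]
ft_force: [0.3, -0.1, 0.1]
grip_width: 0.0001
grasp_force: 0.0
```

```bash
python3 - <<'E'
from h import *
o=bot.get_obs(); print(o['clock'],o['eef_pos'],np.round(o['ft_force'],1)); T=R.from_quat(o['tool_rot']).as_matrix()
C,im=shot('wrist','b2.png')
print([(np.round(d['extent']),d['score']) for d in bot.look_for('wrist','start')[:3]])
hsv=cv2.cvtColor(im,cv2.COLOR_RGB2HSV); print(hsv[200:320:8,321,2].tolist(), hsv[200:320:8,300,2].tolist(), hsv[200:320:8,285,2].tolist())
for z in (.034,.040): print(z,[np.round(proj(C,[.5462+a,.1852+b,z])).tolist() for a,b in ((.015*T[0,0],.015*T[1,0]),(-.015*T[0,0],-.015*T[1,0]),(.015*T[0,1],.015*T[1,1]))])
E
```

```text
11.45 [0.55221421 0.19311688 0.06510587] [ 0.3 -0.1  0.1]
[(array([318., 237.,  56.,  34.]), 0.98), (array([102., 372.,  21.,  10.]), 0.43)]
[34, 34, 32, 110, 132, 132, 31, 31, 31, 30, 30, 29, 31, 31, 29] [68, 35, 36, 34, 112, 133, 131, 131, 33, 33, 32, 31, 29, 28, 28] [73, 71, 70, 40, 38, 38, 37, 35, 61, 111, 62, 33, 31, 30, 29]
0.034 [[319.0, 218.0], [319.0, 265.0], [345.0, 242.0]]
0.04 [[319.0, 222.0], [319.0, 270.0], [345.0, 246.0]]
```

The finger is over the middle of the button. I'll go down slowly and watch the force.

Call:
drive_tool(rows=[{"dx":0,"dy":0,"dz":0.1,"wx":0,"wy":0,"wz":0,"hand":0},{"dx":0,"dy":0,"dz":0.2,"wx":0,"wy":0,"wz":0,"hand":0},{"dx":0,"dy":0,"dz":0.26,"wx":0,"wy":0,"wz":0,"hand":0},{"dx":0,"dy":0,"dz":0.3,"wx":0,"wy":0,"wz":0,"hand":0},{"dx":0,"dy":0,"dz":0.34,"wx":0,"wy":0,"wz":0,"hand":0},{"dx":0,"dy":0,"dz":0.36,"wx":0,"wy":0,"wz":0,"hand":0},{"dx":0,"dy":0,"dz":0.36,"wx":0,"wy":0,"wz":0,"hand":0}])

```text
clock: 12.25
eef_pos: [0.551, 0.1934, 0.0456]
tool_rot: [0.862, 0.507, -0.0, -0.0]
ft_force: [-0.2, -0.1, 1.7]
grip_width: -0.0003
grasp_force: 0.0
```

Call:
drive_tool(rows=[{"dx":0,"dy":0,"dz":0.02,"wx":0,"wy":0,"wz":0,"hand":0},{"dx":0,"dy":0,"dz":0.04,"wx":0,"wy":0,"wz":0,"hand":0},{"dx":0,"dy":0,"dz":0.04,"wx":0,"wy":0,"wz":0,"hand":0}])

```text
clock: 12.55
eef_pos: [0.551, 0.1934, 0.0437]
tool_rot: [0.862, 0.507, -0.0, -0.0]
ft_force: [0.1, 0.3, -0.2]
grip_width: -0.0001
grasp_force: 0.0
```

Call:
drive_tool(rows=[{"dx":0,"dy":0,"dz":0.02,"wx":0,"wy":0,"wz":0,"hand":0},{"dx":0,"dy":0,"dz":0.04,"wx":0,"wy":0,"wz":0,"hand":0},{"dx":0,"dy":0,"dz":0.04,"wx":0,"wy":0,"wz":0,"hand":0},{"dx":0,"dy":0,"dz":0.04,"wx":0,"wy":0,"wz":0,"hand":0}])

```text
clock: 12.95
eef_pos: [0.5511, 0.1934, 0.0417]
tool_rot: [0.862, 0.507, -0.0, -0.0]
ft_force: [-0.0, -0.1, -0.3]
grip_width: -0.0003
grasp_force: 0.0
```

```bash
python3 - <<'E'
from h import *
o=bot.get_obs(); print(o['clock'],o['eef_pos'],np.round(o['ft_force'],1)); T=R.from_quat(o['tool_rot']).as_matrix()
C,im=shot('wrist','b3.png')
print(np.round(bot.get_obs()['ft_force'],1))
v=cv2.cvtColor(im,cv2.COLOR_RGB2HSV)[:,:,2]; print(v[190:300:4,321].tolist(), v[190:300:4,298].tolist())
for z in (.026,.030,.034,.038): print(z,np.round(proj(C,[.5462+.015*T[0,0],.1852+.015*T[1,0],z])),np.round(proj(C,[.5462,.1852,z])))
E
```

```text
12.95 [0.55107479 0.19339034 0.0417484 ] [-0.  -0.1 -0.3]
[-0.2 -0.6  0.1]
[71, 69, 69, 68, 68, 68, 30, 27, 33, 29, 30, 29, 111, 114, 84, 29, 30, 26, 27, 28, 28, 27, 26, 28, 27, 29, 30, 30] [75, 75, 73, 72, 71, 70, 70, 70, 34, 34, 34, 34, 32, 32, 68, 110, 117, 38, 32, 33, 36, 31, 31, 31, 30, 30, 30, 30]
0.026 [321. 228.] [321. 254.]
0.03 [321. 231.] [321. 257.]
0.034 [321. 234.] [321. 261.]
0.038 [321. 237.] [321. 264.]
```

There is no contact yet with the tips nominally at 0.031. I'll continue in small steps.

Call:
drive_tool(rows=[{"dx":0,"dy":0,"dz":0.02,"wx":0,"wy":0,"wz":0,"hand":0},{"dx":0,"dy":0,"dz":0.04,"wx":0,"wy":0,"wz":0,"hand":0},{"dx":0,"dy":0,"dz":0.04,"wx":0,"wy":0,"wz":0,"hand":0}])

```text
clock: 13.3
eef_pos: [0.5509, 0.1933, 0.0396]
tool_rot: [0.862, 0.507, -0.0, -0.0]
ft_force: [-0.0, -0.2, -0.0]
grip_width: -0.0002
grasp_force: 0.0
```

```bash
cat > chk.py <<'E'
from h import *
F=[]
for i in range(5):
    im=bot.camera('wrist'); F.append(bot.get_obs()['ft_force'])
v=cv2.cvtColor(im,cv2.COLOR_RGB2HSV)[:,:,2]
o=bot.get_obs(); print(o['clock'],o['eef_pos'].round(4),'F',np.mean(F,0).round(2),np.std(F,0).round(1))
for c in (298,310,321,335): print(c,v[210:270:2,c].tolist())
print([(np.round(d['extent']),d['score']) for d in bot.look_for('wrist','start')[:1]])
E
python3 chk.py
```

```text
13.55 [0.5512 0.1934 0.0398] F [ 0.11  0.06 -0.07] [0.3 0.3 0.7]
298 [71, 70, 71, 70, 69, 69, 34, 32, 32, 32, 35, 33, 34, 33, 33, 32, 32, 32, 31, 79, 109, 111, 113, 118, 39, 33, 32, 32, 33, 31]
310 [69, 69, 68, 48, 31, 30, 31, 33, 34, 30, 30, 30, 29, 30, 29, 108, 111, 113, 93, 81, 81, 81, 82, 81, 81, 81, 82, 81, 81, 81]
321 [67, 67, 64, 28, 29, 28, 28, 32, 30, 29, 29, 29, 28, 27, 86, 111, 113, 114, 72, 29, 29, 28, 27, 28, 27, 27, 26, 28, 27, 28]
335 [67, 67, 66, 66, 26, 27, 26, 27, 31, 28, 28, 27, 28, 27, 28, 26, 108, 110, 98, 89, 86, 90, 86, 81, 81, 81, 80, 80, 80, 81]
[(array([321., 245.,  52.,  19.]), 0.89)]
```

There is still no force with the tips nominally at 0.029, and the visible strip of button is shrinking. All the observations fit shut tips that sit about 12 mm higher than nominal and are symmetric about tool x = 0. I'll shift back 6 mm to centre them on the button and keep descending.

Call:
drive_tool(rows=[{"dx":-0.06,"dy":0,"dz":0,"wx":0,"wy":0,"wz":0,"hand":0},{"dx":-0.12,"dy":0,"dz":0,"wx":0,"wy":0,"wz":0,"hand":0},{"dx":-0.12,"dy":0,"dz":0.02,"wx":0,"wy":0,"wz":0,"hand":0},{"dx":-0.12,"dy":0,"dz":0.04,"wx":0,"wy":0,"wz":0,"hand":0},{"dx":-0.12,"dy":0,"dz":0.06,"wx":0,"wy":0,"wz":0,"hand":0},{"dx":-0.12,"dy":0,"dz":0.06,"wx":0,"wy":0,"wz":0,"hand":0}])

```text
clock: 14.2
eef_pos: [0.5482, 0.1881, 0.0367]
tool_rot: [0.862, 0.507, -0.0, 0.0]
ft_force: [0.3, 0.1, 0.7]
grip_width: 0.0002
grasp_force: 0.0
```

```bash
python3 chk.py
```

```text
14.45 [0.5482 0.1882 0.0368] F [ 0.07 -0.06 -0.37] [0.2 0.6 0.5]
298 [72, 48, 37, 37, 35, 39, 38, 36, 36, 35, 35, 34, 36, 35, 56, 110, 113, 115, 118, 133, 140, 141, 140, 140, 41, 35, 34, 34, 34, 34]
310 [34, 34, 33, 37, 34, 33, 34, 33, 33, 32, 37, 112, 115, 116, 119, 134, 143, 143, 108, 83, 83, 83, 83, 83, 83, 83, 83, 83, 82, 83]
321 [30, 31, 36, 32, 31, 33, 31, 32, 32, 30, 112, 115, 116, 119, 125, 146, 142, 140, 84, 30, 30, 31, 30, 31, 30, 29, 31, 30, 29, 30]
335 [29, 29, 28, 33, 31, 30, 30, 31, 30, 29, 30, 79, 112, 113, 115, 121, 141, 140, 118, 97, 90, 91, 87, 83, 83, 83, 83, 82, 82, 82]
[(array([322., 242.,  57.,  32.]), 0.6)]
```

Call:
drive_tool(rows=[{"dx":0,"dy":0,"dz":0.02,"wx":0,"wy":0,"wz":0,"hand":0},{"dx":0,"dy":0,"dz":0.04,"wx":0,"wy":0,"wz":0,"hand":0},{"dx":0,"dy":0,"dz":0.06,"wx":0,"wy":0,"wz":0,"hand":0},{"dx":0,"dy":0,"dz":0.06,"wx":0,"wy":0,"wz":0,"hand":0}])

```text
clock: 14.9
eef_pos: [0.5483, 0.1882, 0.0339]
tool_rot: [0.862, 0.507, 0.0, 0.0]
ft_force: [-0.3, -0.1, 2.9]
grip_width: -0.0001
grasp_force: 1.1
```

```bash
python3 chk.py
```

```text
15.15 [0.5483 0.1882 0.0339] F [-0.19  0.29  1.92] [0.3 0.4 0.3]
298 [72, 72, 48, 36, 36, 36, 39, 38, 36, 36, 35, 36, 34, 35, 34, 55, 112, 115, 119, 134, 141, 140, 141, 141, 41, 35, 34, 34, 34, 34]
310 [34, 34, 35, 32, 37, 35, 33, 32, 32, 33, 33, 32, 113, 116, 119, 126, 145, 143, 109, 84, 83, 83, 83, 83, 83, 83, 84, 83, 83, 83]
321 [31, 30, 29, 37, 32, 31, 32, 31, 31, 31, 30, 113, 117, 119, 123, 146, 143, 140, 85, 30, 30, 31, 30, 30, 30, 29, 31, 29, 30, 29]
335 [38, 29, 28, 28, 33, 31, 29, 30, 29, 30, 30, 29, 42, 113, 115, 120, 136, 141, 117, 97, 91, 91, 87, 82, 82, 83, 83, 83, 83, 83]
[(array([320., 245.,  58.,  31.]), 0.61)]
```

I have contact at 1.9 N. I'll press on to the stop.

Call:
drive_tool(rows=[{"dx":0,"dy":0,"dz":0.03,"wx":0,"wy":0,"wz":0,"hand":0},{"dx":0,"dy":0,"dz":0.06,"wx":0,"wy":0,"wz":0,"hand":0},{"dx":0,"dy":0,"dz":0.09,"wx":0,"wy":0,"wz":0,"hand":0},{"dx":0,"dy":0,"dz":0.09,"wx":0,"wy":0,"wz":0,"hand":0}])

```text
clock: 15.6
eef_pos: [0.5484, 0.1882, 0.0305]
tool_rot: [0.862, 0.507, 0.0, 0.0]
ft_force: [-3.3, -1.1, 10.4]
grip_width: 0.0001
grasp_force: 4.9
```

```bash
python3 chk.py | head -1
```

```text
15.85 [0.5483 0.1883 0.0305] F [-3.37 -0.71  9.62] [0.5 0.5 0.7]
```

Call:
drive_tool(rows=[{"dx":0,"dy":0,"dz":0.03,"wx":0,"wy":0,"wz":0,"hand":0},{"dx":0,"dy":0,"dz":0.05,"wx":0,"wy":0,"wz":0,"hand":0},{"dx":0,"dy":0,"dz":0.05,"wx":0,"wy":0,"wz":0,"hand":0}])

```text
clock: 16.2
eef_pos: [0.5485, 0.1883, 0.0302]
tool_rot: [0.862, 0.507, 0.001, 0.0]
ft_force: [-6.3, -3.1, 22.1]
grip_width: -0.0001
grasp_force: 11.0
```

```bash
python3 chk.py; python3 - <<'E'
from h import *
o=bot.get_obs();print(o['tool_rot'].round(4)); shot('wrist','b5.png'); shot('side','s5.png')
E
```

```text
16.45 [0.5485 0.1883 0.0302] F [-6.98 -2.38 21.51] [0.3 0.6 0.5]
298 [73, 71, 72, 52, 36, 36, 35, 35, 37, 37, 35, 35, 34, 35, 35, 34, 39, 99, 119, 135, 141, 141, 141, 141, 41, 35, 35, 34, 34, 34]
310 [71, 41, 32, 32, 33, 34, 35, 33, 33, 33, 34, 32, 32, 46, 119, 128, 146, 144, 109, 84, 84, 84, 83, 84, 84, 84, 84, 83, 83, 83]
321 [48, 30, 30, 31, 31, 35, 31, 30, 31, 30, 30, 31, 31, 117, 124, 146, 144, 142, 85, 30, 31, 30, 30, 30, 31, 30, 29, 31, 28, 29]
335 [69, 68, 27, 27, 28, 27, 32, 31, 29, 28, 29, 29, 30, 29, 82, 119, 127, 142, 119, 97, 92, 92, 88, 83, 83, 83, 83, 83, 83, 83]
[(array([321., 245.,  55.,  25.]), 0.68)]
[8.620e-01 5.068e-01 1.000e-03 2.000e-04]
```

At 1.9 N the tip was halfway down; the hard stop is at TCP z 0.030, about 6 mm below first contact. That agrees with 4 N at full travel, so the button was fully down. I'll release straight up.

Call:
drive_tool(rows=[{"dx":0,"dy":0,"dz":-0.1,"wx":0,"wy":0,"wz":0,"hand":0},{"dx":0,"dy":0,"dz":-0.3,"wx":0,"wy":0,"wz":0,"hand":0},{"dx":0,"dy":0,"dz":-0.8,"wx":0,"wy":0,"wz":0,"hand":0},{"dx":0,"dy":0,"dz":-1.6,"wx":0,"wy":0,"wz":0,"hand":0},{"dx":0,"dy":0,"dz":-2.4,"wx":0,"wy":0,"wz":0,"hand":0},{"dx":0,"dy":0,"dz":-2.8,"wx":0,"wy":0,"wz":0,"hand":0},{"dx":0,"dy":0,"dz":-2.8,"wx":0,"wy":0,"wz":0,"hand":0},{"dx":0,"dy":0,"dz":-2.8,"wx":0,"wy":0,"wz":0,"hand":0}])

```text
clock: 17.4
eef_pos: [0.5481, 0.188, 0.1663]
tool_rot: [0.862, 0.507, -0.0, 0.0]
ft_force: [-0.4, -0.2, -0.1]
grip_width: 0.0
grasp_force: 0.0
```

```bash
python3 - <<'E'
from h import *
C,im=shot('side','s6.png'); 
# plate rings/lighthouse from side: network extent vs expected for a centred one
e=[d for d in bot.look_for('side','lighthouse')]
for d in e: print(np.round(d['extent'],1),round(d['score'],2))
P=[proj(C,[.553+r*np.cos(a),-.218+r*np.sin(a),z]) for r,z in((.018,.036),(.018,.043),(.008,.093)) for a in np.linspace(0,6.28,24)]
P=np.array(P); print('expected',(P.max(0)+P.min(0))/2,np.ptp(P,axis=0))
print(bot.get_obs()['clock'],bot.get_obs()['ft_force'].round(1))
E
```

```text
[372.5 278.5  11.7  19.3] 0.67
expected [371.53223115 275.18370189] [15.03303053 23.18259297]
17.5 [-0.8 -1.  -0. ]
```

The side view shows the lighthouse upright where a centred one should be, and the button is released. Handing in.

```bash
python3 -c "
from workcell import bot
print(bot.job_done())"
```

```text
the job is handed in; nothing more can be done
None
```

I handed the job in at about 17.5 s of the 48 s: by my wrist-camera estimate the lighthouse stands upright about 2 mm from the plate centre, and I pressed the grey box's button to its stop and released it; the hand-in gave no verdict, I did not check the released button on camera, and the shut fingertips seem to sit about 12 mm higher than stated, so the taps probably met the tower just above the foot.

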